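# Hang the screwdriver on the column tool balancer

### The arm

A 7-joint arm with a two-finger parallel gripper is mounted at the origin on the work surface. World frame = base frame: x ahead of the robot, y to its left, z up, the work surface at z = 0. Lengths are in mm, angles in rad, forces in N, time in s.
With the tool pointing down it reaches from about 425 to 875 mm from the base axis. Payload 8.4 kg.
Tool frame: the origin (TCP) lies at the very end of the fingers, on their centre line; the grasp point (between the pads) lies 19 mm behind it (arm.hold_point_z is the z of the grasp point in the tool frame, in mm); z points along the fingers, y is the line along which they close (so a half turn about z gives the same grasp; the last joint's range is limited). The gripper opens to 85 mm and grips with 20 to 120 N. Pads are 22 mm wide; open, the fingers measure 114 mm over their backs; the gripper's body (76 mm by 85 mm) begins 54 mm behind the grasp point. The pads swing forward as they close: fully open they stand 13 mm farther back than shut.
Start: joints at [1.181, 0.333, 0.04, 1.465, -0.013, 1.343, -0.059], TCP at [186.345, -622.687, 231.308] pointing down, gripper open.
Joint ranges: [-2.58, 2.58], [-0.38, 2.09], [-1.3, 1.39], [0.25, 2.4], [-1.5, 4.64], [0.08, 2.09], [-2.65, 2.65]. Speed limits (rad/s): [2.22, 2.22, 2.79, 2.79, 3.14, 3.14, 3.14].

### API

Orientations are given as [roll, pitch, yaw] about the fixed x, y, z axes, in that order (R = Rz(yaw) Ry(pitch) Rx(roll)).
In Python, from bench import arm gives the robot as it stands.
- The arm moves only by the tool arm_command, never from a script. Its argument "targets" is a list of rows, each an object with "slide": the shift along the tool's x, y, z in mm, a list of three; "twist": the turn about the tool's z in rad. A call has 1 to 12 rows; each row shifts and turns the commanded pose from where the row before left it, along the tool's axes as they then stand; what a row does not reach is not made up. A row lasts 1/8 s, in which the tool goes at most 62.5 mm and 10.7 degrees, less where a joint would pass 70% of its speed; a pose out of reach is approached as far as the arm can. A call with a gripper value outside its range is refused whole. "jaw" is the finger opening in mm, from 0 to 85.4, set as the call begins (left out, the last holds). The fingers move at their own pace and stop on an object; "grip_force" is the grip in N (left out, the last holds). Time passes only in rows, so rows that do not move let the fingers close. It gives the time, the measured TCP pose, the force, the opening and the grip force at its end, in the units of the state.
- arm.observe(): the state, without advancing time (a new reading comes with each control period).
- arm.get_image(name): name is "scene" or "top" or "wrist"; returns (picture, depth): 480x640x3 uint8, blue, green, red; 480x640 float32, mm along the optical axis (not along the pixel's ray), 0 where there is no reading.
- arm.get_calibration(name): a dict with "intrinsics" (3x3 intrinsics, pixels), "R" (3x3) and "t" (3): a world point X has camera coordinates R X + t; the wrist camera has in their place "mount" (4x4, takes a point from camera to tool coordinates, whose origin is the TCP and whose axes are the flange's). Camera axes: x right, y down, z forward; pixel columns grow to the right and rows downward; lengths in mm; the calibration is good to about 2 mm. A picture is of the moment at which its call begins: read the wrist's pose just before it. get_calibration takes no time and is no camera call.
- arm.close_job(): hands the job in; it is judged then, once.
The state is a dict: "clock": time; "q": joint angles; "qd": joint speeds; "tau": joint torques, N m; "ee_pos": TCP position; "ee_rot": TCP orientation; "ft_force": force on the tool from outside, world axes, zero at the start; "wrist_torque": the same for the moment, N m; "width": opening from 0.0 (shut) to 1.0 (fully open); "gripper_force": force on a finger pad.
Only numpy, scipy, OpenCV 4.12 (cv2) and the standard library are available. Lean on these libraries where they do the work, as an engineer would, in place of code of your own. Each camera call takes 0.05 s, during which the arm holds its last target. There are 200 camera calls.

### The job

Hang the electric screwdriver that has the wire bail on the tool balancer: hold the balancer's black knob, pull the sprung hook down beside the driver where it stands in its holder, and bring the hook in under the bail until the bail wire pushes in past the hook's sprung gate. Then ease the hook up so that it lifts the driver out of the holder and carries it all the way to the top of its travel, and let go with the driver hanging still. Go by feel and push gently on the driver, never let the hook fly up on its spring, and leave the other driver and everything else on the bench where it is.

Things in the scene. Friction and masses are not known exactly. Their poses are not given: they have to be found in the camera images.
- hinge (a point): Vertical hinge pin of the tool balancer's boom, in the carriage's fork 60 mm from the post's axis (robot's side). Origin: on the pin's axis at the height of the boom's centre line; goes up and down with the carriage, x and y stay. x axis from pin to post, z up. Knob and hook are both 250 mm from the pin's axis: the boom is rigid, so they move only up and down and round this circle.
- knob (a point): Grip of the black upright knob on the boom's outer end: 26 mm diameter, 36 mm tall, on a steel flange 44 mm across, 4 mm thick. Origin: on its axis, 20 mm above the flange's top, 16 mm below the knob's top, 33 mm above the boom's centre line. Pull the hook down and round by it. The bare hook pulls up with about 8 N at the top, 10 N lower down; with the driver on, 3 to 6 N.
- hook_seat (a point): Where the centre of the bail wire lies when it rests in the bottom of the snap hook; 82.5 mm straight below the knob point. Axes: x along the boom to the hinge, y level and square to it, z up. The hook's mouth looks to +y (the robot's left when the boom points at the robot). From this point: hook's underside 8.5 mm below, nose tip 9.5 mm above, gate pivot 32 mm above, boom's underside 40 mm above.
- hook: The snap hook, fixed under the boom: 6 mm steel wire bent in the plane square to the boom. Origin: wire centre at the bend's lowest point, 5.5 mm below hook_seat, same axes. The back stands 8 mm to -y and the flat-topped nose 8 mm to +y of it (centres; nose 7.6 mm thick). The bail wire must come in over the nose, from +y, below the gate pivot. Over 10 N between hook and driver counts as forcing.
- nose (a point): Top of the hook's nose, 8 mm to +y of hook_seat and 9.5 mm above it. A sprung wire gate (3 mm thick) closes the mouth from its pivot to the inside of the nose. Coming in over the nose, the bail wire pushes the gate back (about 2 N) until it stops hard, wire then about 2 mm to +y of hook_seat: go by feel. Left short, it hangs up on the nose. As the hook rises the wire drops in and the gate shuts.
- carriage (a joint): How far the balancer's grey carriage, with boom, knob and hook, is pulled down from the upper stop, m: 0 at the top (held there by the spring at the start), 0.11 at the lower stop. It slides on an aluminium post, 40 mm square, 0.46 m tall, on a base plate 130 mm square, with a grey spring reel on its head (to 0.55 m). The boom is a level bar 20 mm wide, 18 mm high.
- boom (a joint): Swing of the boom, rad: 0 when it points straight away from the post (-x of hinge), positive clockwise seen from above; -0.9 to 0.9. Little friction; stays where it is left.
- driver: Dark electric screwdriver with a wire bail on top, upright in either bore of the holder. Body 36 mm diameter, 120 mm from shoulder to cap; nose (20 mm diameter) and bit reach 32 mm below the shoulder. 0.34 to 0.5 kg. Origin: on its axis at the shoulder, which rests 22 mm down in the bore; z up, x along the bail. Pushed at the bail it leans, giving 3 to 11 mm there: the bores are unequally worn.
- bail (a point): Middle of the bail's top bar (wire centre), on the driver's axis, 28 mm above its cap. The bail is a fixed upright steel wire loop 5 mm thick, bar along the driver's x axis, legs 31 mm apart inside. The bar lies within 0.35 rad of the line to the hinge pin, and within 8 mm of the hook's circle, while the driver stands in the holder.
- driver2: The other electric screwdriver, alike but without a bail and 105 mm from shoulder to cap, in the other bore. Leave it alone. Origin: on its axis at the shoulder.
- holder: Fixed bench holder: grey block 56 x 150 mm, top 62 mm above the bench, on a steel plate 80 x 190 mm; two upright stepped bores 75 mm apart along its y axis, 37 to 39 mm diameter for the upper 22 mm, then 21 to 23 mm, 55 mm deep in all. Lift the driver 54 mm to clear it. Origin: centre of its underside.
- fitting1: Loose turned steel fitting, 32 mm diameter, 34 mm tall, standing between holder and post. Bystander. Origin: centre of its underside.
- fitting2: A second such fitting. Bystander. Origin: centre of its underside.
- tape: Roll of tape lying flat, 100 mm across, 24 mm high. Bystander. Origin: centre of its underside.
- bitbox: Grey plastic bit box lying flat, 70 x 110 mm, 28 mm high. Bystander. Origin: centre of its underside.
- wrench: Steel wrench lying flat, 170 mm long. Bystander. Origin: about its middle, on the bench.
- drink: Amber bottle with an orange cap, 64 mm diameter, 0.2 m tall. Bystander. Origin: centre of its underside.
- cup: White mug, 74 mm across, 85 mm tall. Bystander. Origin: centre of its underside.

How it is judged:
By the outcome, as a careful person would: the job done as asked, in the order asked, and still so for the second after the job is handed in, with the robot touching nothing.
It also fails if it takes over 72 s, if anything falls off the work surface, if the arm or the gripper's body presses on something with over 40 N, if the wrist force passes 120 N, or if a joint passes its speed limit or range.

## Working session

There is one attempt and no reset: what is moved stays moved. The work goes in short steps, Python scripts to look and compute and a tool call to move; the robot and the scene stay as the last step left them, time stands still between calls to the robot, and variables do not carry over. Pictures are saved under pics/ and viewed, at most 10 in all, crops included, and the job is handed in when it is done.

Besides the shell and the picture viewer there is one more tool, called after ">>>" in YAML: its name, and indented under it one key for each argument. arm_command: Moves the arm, as the interface text tells. Its arguments: {"type":"object","properties":{"targets":{"type":"array"},"jaw":{"type":"number"},"grip_force":{"type":"number"}},"required":["targets"]}

```bash
ls; mkdir -p pics; cat > h.py <<'E'
import numpy as np,cv2
from bench import arm
def grab(n):
    im,d=arm.get_image(n); c=arm.get_calibration(n); return im,d,c
def pts(d,c):
    K=np.array(c["intrinsics"]);R=np.array(c["R"]);t=np.array(c["t"])
    v,u=np.mgrid[:480,:640]
    X=np.stack([(u-K[0,2])/K[0,0]*d,(v-K[1,2])/K[1,1]*d,d],-1)
    return (X-t)@R
E
python3 - <<'E'
from h import *
s=arm.observe();print(s)
for n in("scene","top"):
    im,d,c=grab(n);cv2.imwrite(f"pics/{n}.png",im);np.save(f"pics/{n}_d.npy",d);print(n,c["intrinsics"],np.array(c["R"]).round(3).tolist(),c["t"])
E
```

```text
pics
{'clock': 0.0, 'q': array([ 1.18079054,  0.33385819,  0.03986708,  1.46628215, -0.01340534,
        1.34328451, -0.05852399]), 'qd': array([ 0.00013592, -0.00048029, -0.00083341, -0.00066156, -0.00019205,
       -0.00016705, -0.00117462]), 'tau': array([-7.99426307e-04, -6.58569932e+01,  1.36494912e+00, -4.05551934e+01,
        1.67432916e-02,  1.26627480e-02, -4.56081722e-06]), 'ee_pos': array([ 186.21853707, -622.27894803,  230.44991159]), 'ee_rot': array([-3.14002940e+00,  9.74607360e-05,  2.90769642e-01]), 'ft_force': array([0.13970384, 0.49231387, 0.26475748]), 'wrist_torque': array([-0.064281  , -0.02173615,  0.00696047]), 'gripper_force': 0.0, 'width': 1.001218147355467}
scene [[482.06051792   0.         308.27822669]
 [  0.         482.06051792 236.00355996]
 [  0.           0.           1.        ]] [[0.525, 0.851, -0.006], [0.624, -0.389, -0.677], [-0.579, 0.352, -0.736]] [-283.02281438 -208.187273   1723.5645116 ]
top [[487.13248498   0.         324.93862761]
 [  0.         487.13248498 235.94655332]
 [  0.           0.           1.        ]] [[-0.02, -1.0, -0.003], [-0.99, 0.02, -0.139], [0.139, 0.0, -0.99]] [  -7.21058545  611.82926684 1378.02318389]
```

View pics/scene.png

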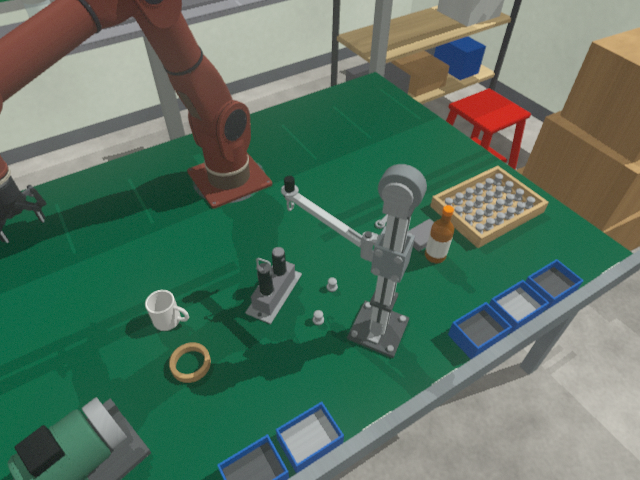

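View pics/top.png

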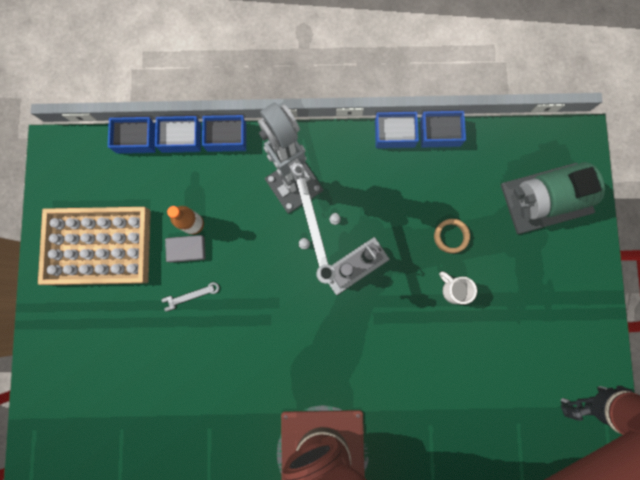

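The knob is at scene (289,184) and top (325,272). The bailed driver is at scene (264,270), the robot's right-hand bore, and driver2 is at scene (279,258). I'll measure these next.

```bash
python3 - <<'E'
from h import *
a=cv2.imread("pics/scene.png");b=cv2.imread("pics/top.png")
A=cv2.resize(a[165:325,235:395],(600,600),interpolation=cv2.INTER_CUBIC)[:, :400]
B=cv2.resize(b[225:305,305:405],(500,400),interpolation=cv2.INTER_CUBIC)
o=np.zeros((600,800,3),np.uint8);o[:,:400]=A;o[:400,400:]=B[:,:400];cv2.imwrite("pics/c1.png",o)
for n,im in(("scene",a),("top",b)):
    c=arm.get_calibration(n);d=np.load(f"pics/{n}_d.npy");P=pts(d,c)
    if n=="scene": L=[(289,180),(289,190),(264,262),(264,270),(279,250),(368,237),(395,185)]
    else: L=[(325,272),(347,270),(370,255),(300,183),(312,228),(280,125),(335,218),(304,243)]
    for u,v in L: print(n,u,v,P[v,u].round(0))
    g=im.max(2)<70
    m=g&(P[...,2]>100)&(P[...,0]>300)&(P[...,0]<700)&(abs(P[...,1])<200)&(d>0)
    k,l,st,ce=cv2.connectedComponentsWithStats(m.astype(np.uint8))
    for i in range(1,k):
        if st[i,4]>15:
            Q=P[l==i];top=Q[Q[:,2]>Q[:,2].max()-8];print(n,st[i],Q.mean(0).round(1),"zmax",Q[:,2].max().round(1),"top",top.mean(0).round(1),(top.min(0)+top.max(0))/2)
E
```

```text
scene 289 180 [491. -23. 358.]
scene 289 190 [498. -28. 333.]
scene 264 262 [410. -78.  -1.]
scene 264 270 [ 557. -143.  159.]
scene 279 250 [510. -73. 150.]
scene 368 237 [736.  35. 348.]
scene 395 185 [787.  38. 535.]
scene [284 176  11  17 144] [492.9 -24.4 349. ] zmax 362.3 top [489.4 -22.1 358.3] [487.6167876  -22.52510475 358.56009947]
scene [272 254  13  14 126] [521.2 -84.2 121.1] zmax 143.6 top [520.6 -84.1 138.6] [516.61042161 -80.55161555 139.65015208]
scene [257 271  15  17 189] [ 561.7 -146.4  129.5] zmax 160.7 top [ 561.3 -146.9  155.5] [ 558.72675568 -145.16517076  156.78915284]
top 325 272 [486. -18. 360.]
top 347 270 [504. -77. 143.]
top 370 255 [ 542. -138.  156.]
top 300 183 [699.  37. 328.]
top 312 228 [592.  11. 319.]
top 280 125 [761.  64. 542.]
top 335 218 [666. -50.  33.]
top 304 243 [593.  42.  35.]
top [362 253  11   9  41] [ 535.7 -129.7  131.7] zmax 161.0 top [ 535.3 -130.3  155.9] [ 538.24200084 -130.54691515  157.0250108 ]
top [322 269   9   9  67] [483.9 -19.9 359.7] zmax 363.8 top [484.  -19.8 359.8] [483.47992834 -20.18578808 360.03863724]
```

View pics/c1.png

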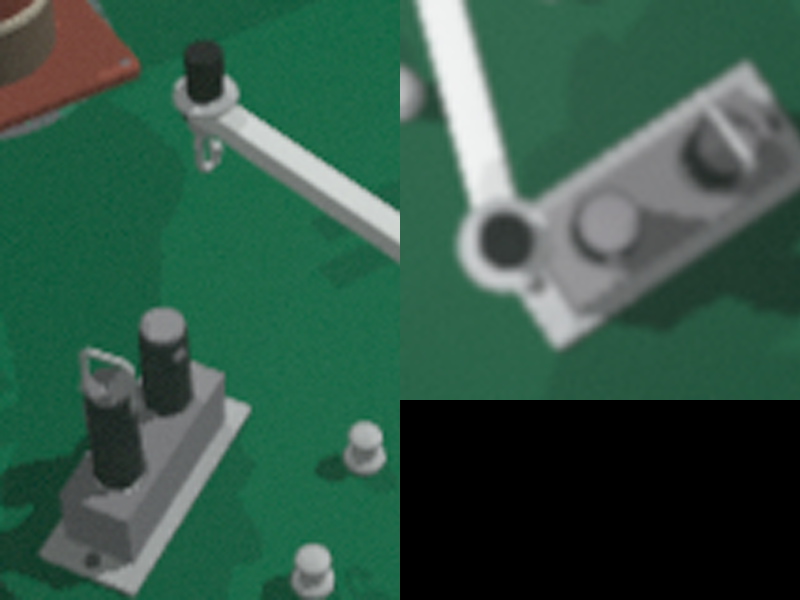

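The crop shows the bailed driver at top-crop (730,140) with its bail bar as a light line from (705,100) to (752,165). The hook is under the knob, and driver2 lies between the knob and the bailed driver. So the hook has to swing over the bail, come down on its far side (robot's right), and come back.

```bash
cat >> h.py <<'E'
def ray(c,uv):
    K=np.array(c["intrinsics"]);R=np.array(c["R"]);t=np.array(c["t"])
    return -R.T@t, R.T@np.array([(uv[0]-K[0,2])/K[0,0],(uv[1]-K[1,2])/K[1,1],1.])
def onz(c,uv,z):
    o,r=ray(c,uv);return o+r*(z-o[2])/r[2]
E
python3 - <<'E'
from h import *
c=arm.get_calibration("top");cs=arm.get_calibration("scene")
for p in((366,245),(375.4,258),(370.7,251.5)):print("bail",onz(c,p,188).round(1))
# scene bail ends: crop (85,350),(133,370) scale 3.75
for p in((85,350),(133,370),(109,358)):print("bail scene",onz(cs,(235+p[0]/3.75,165+p[1]/3.75),188).round(1))
d=np.load("pics/top_d.npy");P=pts(d,c);im=cv2.imread("pics/top.png")
m=(abs(P[...,2]-320)<10)&(P[...,0]>515)&(P[...,0]<680)&(abs(P[...,1])<80)
Q=P[m];print(m.sum());vx,vy,x0,y0=cv2.fitLine(Q[:,:2].astype(np.float32),cv2.DIST_L2,0,.01,.01).ravel()
k=np.array([484.5,-20.5]);dr=np.array([vx,vy])*np.sign(vx)
print("dir",dr,"off",(k-[x0,y0])@[-dr[1],dr[0]],"hinge",k+250*dr)
print(arm.get_calibration("wrist"))
E
```

```text
bail [ 565.2 -126.   188. ]
bail [ 530.7 -149.3  188. ]
bail [ 547.9 -137.6  188. ]
bail scene [ 536.1 -147.6  188. ]
bail scene [ 568.7 -128.4  188. ]
bail scene [ 551.  -137.1  188. ]
607
dir [0.9697556  0.24407814] off -1.2090772718399876 hinge [726.93890381  40.51953506]
{'intrinsics': array([[350.16446613,   0.        , 318.8623168 ],
       [  0.        , 350.16446613, 235.43855751],
       [  0.        ,   0.        ,   1.        ]]), 'mount': array([[-4.26555200e-04, -9.53492723e-01, -3.01415735e-01,
         7.76298917e+01],
       [ 9.99999898e-01, -3.61215726e-04, -2.72509297e-04,
         1.27378400e+00],
       [ 1.50959528e-04, -3.01415821e-01,  9.53492779e-01,
        -1.42386622e+02],
       [ 0.00000000e+00,  0.00000000e+00,  0.00000000e+00,
         1.00000000e+00]])}
```

>>> arm_command:
  targets:
    - {"slide":[42,-33,-16]}
    - {"slide":[42,-33,-16]}
    - {"slide":[42,-33,-16]}
    - {"slide":[42,-33,-16]}
    - {"slide":[42,-33,-16]}
    - {"slide":[42,-33,-16]}
    - {"slide":[42,-33,-16]}
    - {"slide":[42,-33,-16]}
    - {"slide":[42,-33,-16]}
    - {"slide":[42,-33,-16]}
    - {"slide":[42,-33,-16]}
    - {"slide":[42,-33,-16]}
  jaw: 85
  grip_force: 60

```text
invalid input
```

>>> arm_command:
  targets:
    - {"slide":[0,0,0]}
    - {"slide":[0,0,0]}
    - {"slide":[0,0,0]}

```text
invalid input
```

```bash
cat >> h.py <<'E'
from scipy.spatial.transform import Rotation as Ro
def wrist():
    s=arm.observe();im,d=arm.get_image("wrist");c=arm.get_calibration("wrist")
    M=np.array(c["mount"]);R=Ro.from_euler("xyz",s["ee_rot"]).as_matrix()
    Rc=R@M[:3,:3];tc=s["ee_pos"]+R@M[:3,3]   # cam->world
    return im,d,dict(intrinsics=c["intrinsics"],R=Rc.T,t=-Rc.T@tc),s
E
python3 - <<'E'
from h import *
im,d,c,s=wrist();cv2.imwrite("pics/w1.png",im)
import pickle;pickle.dump((d,c),open("w1.pkl","wb"));print(s["ee_pos"],s["ee_rot"],s["q"],s["clock"],s["ft_force"])
E
```

```text
[ 186.23961098 -622.31437826  230.50544859] [-3.14012845e+00  9.42198129e-05  2.90839171e-01] [ 1.18078654  0.33384033  0.03985572  1.46619193 -0.01339779  1.34329334
 -0.05847209] 0.1 [-0.27222629 -0.05589488 -0.37114405]
```

View pics/w1.png

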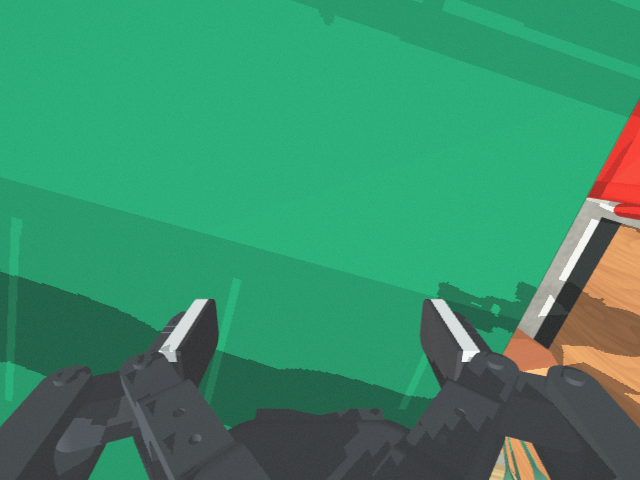

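The move was refused, so the picture only shows bare bench and the open fingers. I'll give every row both fields.

>>> arm_command:
  targets:
    - {"slide":[42,-33,-16],"twist":0}
    - {"slide":[42,-33,-16],"twist":0}
    - {"slide":[42,-33,-16],"twist":0}
    - {"slide":[42,-33,-16],"twist":0}
    - {"slide":[42,-33,-16],"twist":0}
    - {"slide":[42,-33,-16],"twist":0}
    - {"slide":[42,-33,-16],"twist":0}
    - {"slide":[42,-33,-16],"twist":0}
    - {"slide":[42,-33,-16],"twist":0}
    - {"slide":[42,-33,-16],"twist":0}
    - {"slide":[42,-33,-16],"twist":0}
    - {"slide":[42,-33,-16],"twist":0}
  jaw: 85
  grip_force: 60

```text
clock: 1.65
ee_pos: [556.3, -97.5, 423.8]
ee_rot: [3.142, 0.0, 0.29]
ft_force: [0.4, -0.8, -0.4]
width: 0.995
gripper_force: 0.0
```

>>> arm_command:
  targets:
    - {"slide":[0,0,0],"twist":0}
    - {"slide":[0,0,0],"twist":0}
    - {"slide":[0,0,0],"twist":0}

```text
clock: 2.02
ee_pos: [555.1, -100.2, 423.0]
ee_rot: [3.141, 0.001, 0.289]
ft_force: [0.3, -0.1, 0.4]
width: 0.997
gripper_force: 0.0
```

```bash
python3 - <<'E'
from h import *
im,d,c,s=wrist();cv2.imwrite("pics/w2.png",im)
import pickle;pickle.dump((d,c),open("w2.pkl","wb"));print(s["ee_pos"],s["ee_rot"],s["q"],s["clock"],s["ft_force"])
E
```

```text
[ 555.10635628 -100.24667325  422.98530158] [3.14137179e+00 7.95992113e-04 2.88537627e-01] [ 0.48971596  0.15907361 -0.45844479  1.30891995  0.07113011  1.69017541
 -1.23752735] 2.025 [ 0.29059782 -0.07515281  0.40127873]
```

View pics/w2.png

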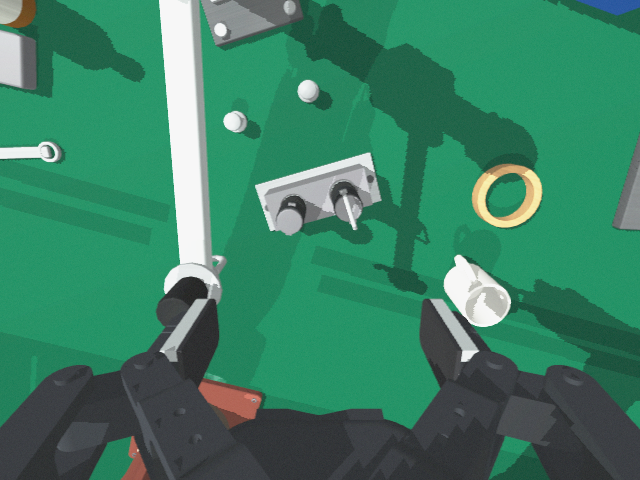

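The wrist view shows the bail bar from about (342,190) to (354,229), the boom from (178,0) to (195,265), the flange at (192,285) with the hook at (217,265), and the knob top near (178,308).

```bash
python3 - <<'E'
from h import *
import pickle
d,c=pickle.load(open("w2.pkl","rb"));im=cv2.imread("pics/w2.png")
P=pts(d,c)
# bail: high points in region
m=(P[...,2]>172)&(P[...,2]<205);m[:150]=0;m[260:]=0;m[:,:300]=0;m[:,400:]=0
Q=P[m];print("bail n",m.sum(),Q.mean(0).round(1),np.percentile(Q[:,2],[5,50,95]).round(1))
v,u=np.nonzero(m);print("px",u.min(),u.max(),v.min(),v.max())
for z,off in((188,0),):
  q=np.array([onz(c,(a,b),188)[:2] for a,b in zip(u,v)])
  vx,vy,x0,y0=cv2.fitLine(q.astype(np.float32),cv2.DIST_L2,0,.01,.01).ravel()
  t=(q-[x0,y0])@[vx,vy];print("bar dir",vx,vy,"mid",np.array([x0,y0])+np.array([vx,vy])*(t.min()+t.max())/2,"len",t.max()-t.min())
# caps
for z,name in((160,"cap"),(145,"cap2")):
  m=(abs(P[...,2]-z)<5);m[:150]=0;m[260:]=0;m[:,:260]=0;m[:,400:]=0
  k,l,st,ce=cv2.connectedComponentsWithStats(m.astype(np.uint8))
  for i in range(1,k):
    if st[i,4]>60:
      (x,y),r=cv2.minEnclosingCircle(P[l==i][:,:2].astype(np.float32));print(name,st[i],x,y,r,np.median(P[l==i][:,2]))
# boom
m=(abs(P[...,2]-320)<7)&(P[...,0]>515)&(P[...,0]<690)&(abs(P[...,1])<80)
Q=P[m];print(m.sum(),np.median(Q[:,2]));vx,vy,x0,y0=cv2.fitLine(Q[:,:2].astype(np.float32),cv2.DIST_L2,0,.01,.01).ravel()
dr=np.array([vx,vy])*np.sign(vx);print("boom",dr,x0,y0)
# flange
m=(abs(P[...,2]-324)<5);m[:240]=0;m[350:]=0;m[:,:140]=0;m[:,230:]=0
Q=P[m];print("flange",m.sum(),cv2.minEnclosingCircle(Q[:,:2].astype(np.float32)),np.median(Q[:,2]))
m=(P[...,2]>350);m[:270]=0;m[350:]=0;m[:,:140]=0;m[:,215:]=0
Q=P[m&(im.max(2)<80)&(P[...,0]<510)];print("knobtop",len(Q),cv2.minEnclosingCircle(Q[:,:2].astype(np.float32)),np.median(Q[:,2]))
E
```

```text
bail n 163 [ 551.  -137.9  188.2] [181.8 189.2 190.9]
px 343 356 194 229
bar dir 0.8196808 0.57282054 mid [ 551.25351392 -137.707492  ] len 42.25658666197499
cap [347 195  15  25 225] 551.4009399414062 -142.63546752929688 15.097918510437012 159.7713259267776
cap [334 197  16  25 237] 546.8076171875 -136.46336364746094 15.405254364013672 159.58183576773484
cap2 [276 209  27  25 522] 508.5865173339844 -76.38909912109375 16.58114242553711 144.74829484650644
7921 318.70095628996756
boom [0.97049534 0.24111995] 603.278 7.09429
flange 1356 ((499.6184387207031, -19.89923095703125), 28.26506805419922) 322.6359963612132
knobtop 753 ((487.8896484375, -20.796245574951172), 12.471409797668457) 358.3956368792895
```

>>> arm_command:
  targets:
    - {"slide":[0,0,0],"twist":-0.17}
    - {"slide":[0,0,0],"twist":-0.17}
    - {"slide":[0,0,0],"twist":-0.17}
    - {"slide":[0,0,0],"twist":-0.17}
    - {"slide":[0,0,0],"twist":-0.17}
    - {"slide":[0,0,0],"twist":-0.17}
    - {"slide":[0,0,0],"twist":-0.17}
    - {"slide":[0,0,0],"twist":-0.17}
    - {"slide":[0,0,0],"twist":-0.17}
    - {"slide":[46,-23,0],"twist":0}
    - {"slide":[46,-23,0],"twist":0}
    - {"slide":[0,0,0],"twist":0}

```text
clock: 3.58
ee_pos: [486.5, -18.4, 424.6]
ee_rot: [3.14, 0.002, 1.824]
ft_force: [-0.6, -1.0, 0.2]
width: 0.995
gripper_force: 0.0
```

```bash
python3 - <<'E'
from h import *
im,d,c,s=wrist();cv2.imwrite("pics/w3.png",im[140:]);print(s["ee_pos"],s["ee_rot"],s["q"],s["clock"],s["ft_force"])
P=pts(d,c)
for z,n in((359,"top"),(323,"fl")):
  m=(abs(P[...,2]-z)<6)&(np.hypot(P[...,0]-487,P[...,1]+21)<30)&((im.max(2)<80)==(n=="top"))
  Q=P[m];print(n,len(Q),cv2.minEnclosingCircle(Q[:,:2].astype(np.float32)),np.median(Q[:,2]))
E
```

```text
[486.50092245 -18.35739512 424.60987312] [3.13995850e+00 2.22770928e-03 1.82379023e+00] [ 0.5869632  -0.00692842 -0.62887707  1.46990742 -0.00225193  1.67522328
  0.21085202] 3.575 [-0.56982488 -0.97175117  0.22170543]
top 1179 ((486.3902587890625, -20.34162712097168), 12.785212516784668) 358.56735388031916
fl 1576 ((490.97174072265625, -19.88833999633789), 26.096792221069336) 322.5556565599182
```

View pics/w3.png

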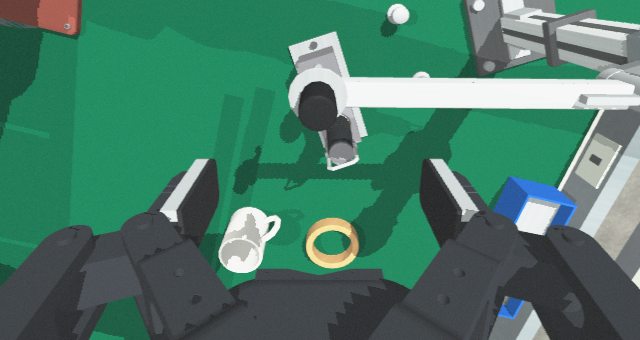

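The knob top, at crop (318,105), lies centred between the fingers, so I'll descend and close gently.

>>> arm_command:
  targets:
    - {"slide":[0,0,24],"twist":0}
    - {"slide":[0,0,24],"twist":0}
    - {"slide":[0,0,24],"twist":0}
    - {"slide":[0,0,22],"twist":0}
    - {"slide":[0,0,0],"twist":0}
    - {"slide":[0,0,0],"twist":0}

```text
clock: 4.38
ee_pos: [488.7, -21.8, 330.1]
ee_rot: [3.141, 0.0, 1.82]
ft_force: [0.2, 0.4, 0.5]
width: 0.998
gripper_force: 0.0
```

>>> arm_command:
  targets:
    - {"slide":[0,0,0],"twist":0}
    - {"slide":[0,0,0],"twist":0}
    - {"slide":[0,0,0],"twist":0}
    - {"slide":[0,0,0],"twist":0}
    - {"slide":[0,0,0],"twist":0}
    - {"slide":[0,0,0],"twist":0}
  jaw: 15
  grip_force: 60

```text
clock: 5.12
ee_pos: [486.5, -21.8, 329.5]
ee_rot: [-3.137, 0.0, 1.82]
ft_force: [-11.8, -2.0, 6.8]
width: 0.285
gripper_force: 58.5
```

>>> arm_command:
  targets:
    - {"slide":[0,-2,3],"twist":0}
    - {"slide":[-6.25,0.08,1],"twist":-0.025}
    - {"slide":[-10,0.2,0],"twist":-0.04}
    - {"slide":[-10,0.2,0],"twist":-0.04}
    - {"slide":[-10,0.2,0],"twist":-0.04}
    - {"slide":[-6.25,0.08,0],"twist":-0.025}
    - {"slide":[0,0,0],"twist":0}
    - {"slide":[0,0,0],"twist":0}

```text
clock: 6.12
ee_pos: [500.6, -62.1, 326.6]
ee_rot: [3.141, 0.001, 1.99]
ft_force: [-2.9, -1.2, 7.3]
width: 0.288
gripper_force: 58.8
```

>>> arm_command:
  targets:
    - {"slide":[-10,0.2,0],"twist":-0.04}
    - {"slide":[-10,0.2,0],"twist":-0.04}
    - {"slide":[-10,0.2,0],"twist":-0.04}
    - {"slide":[-10,0.2,0],"twist":-0.04}
    - {"slide":[-10,0.2,0],"twist":-0.04}
    - {"slide":[-10,0.2,0],"twist":-0.04}
    - {"slide":[-10,0.2,0],"twist":-0.04}
    - {"slide":[-10,0.2,0],"twist":-0.04}
    - {"slide":[-10,0.2,0],"twist":-0.04}
    - {"slide":[-10,0.2,0],"twist":-0.04}
    - {"slide":[-10,0.2,0],"twist":-0.04}
    - {"slide":[-10,0.2,0],"twist":-0.04}

```text
clock: 7.62
ee_pos: [574.0, -156.0, 326.7]
ee_rot: [3.141, 0.002, 2.472]
ft_force: [0.5, 0.5, 6.7]
width: 0.283
gripper_force: 59.0
```

>>> arm_command:
  targets:
    - {"slide":[0,0,0],"twist":0}
    - {"slide":[0,0,0],"twist":0}

```text
clock: 7.88
ee_pos: [573.9, -156.0, 326.7]
ee_rot: [3.141, 0.002, 2.47]
ft_force: [-0.3, -0.3, 6.9]
width: 0.286
gripper_force: 59.1
```

```bash
python3 - <<'E'
from h import *
im,d,c,s=wrist();cv2.imwrite("pics/w4.png",im);print(s["ee_pos"],s["ee_rot"],s["clock"],s["ft_force"])
ph=s["ee_rot"][2]-np.pi/2;e=s["ee_pos"];print(ph,"hinge",e[:2]+250*np.array([np.cos(ph),np.sin(ph)]))
P=pts(d,c);m=(P[...,2]>175)&(P[...,2]<205)&(np.hypot(P[...,0]-550,P[...,1]+138)<40)
v,u=np.nonzero(m);print(m.sum(),u.min(),u.max(),v.min(),v.max(),P[m].mean(0))
E
```

```text
[ 573.85782806 -155.95907163  326.66557978] [3.14089143e+00 2.18291163e-03 2.47040602e+00] 7.875 [-0.30790295 -0.34166678  6.90953585]
0.8996096883030713 hinge [729.33674371  39.81198545]
315 291 339 174 192 [ 548.26285149 -140.00731258  188.44618709]
```

View pics/w4.png

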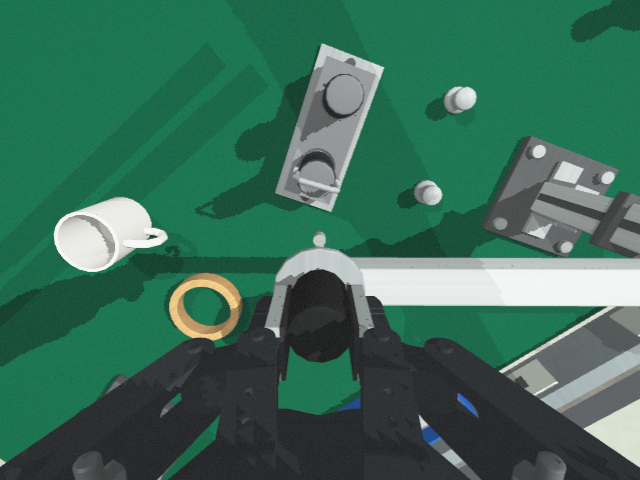

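The nose tip shows at (319,240) and the bail bar from (293,174) to (339,190), nearly in line radially. Next I'll measure the bail relative to the hook in the boom's axes.

```bash
cat > rel.py <<'E'
from h import *
def rel(save=None):
    im,d,c,s=wrist();P=pts(d,c)
    if save: cv2.imwrite(save,im)
    ph=s["ee_rot"][2]-np.pi/2;e=s["ee_pos"];X=np.array([np.cos(ph),np.sin(ph),0]);Y=np.array([-np.sin(ph),np.cos(ph),0])
    print("t",s["clock"],"ee",e.round(1),"phi",round(ph,4),"F xyz boom",(s["ft_force"]@X).round(1),(s["ft_force"]@Y).round(1),s["ft_force"][2].round(1))
    L=np.stack([(P-e)@X,(P-e)@Y,P[...,2]-e[2]],-1)
    # nose: light pixels near own +y side
    m=(abs(L[...,0])<8)&(L[...,1]>0)&(L[...,1]<22)&(L[...,2]<-35)&(L[...,2]>-90)
    if m.any(): 
        Q=L[m];q=Q[Q[:,2]>-62];print("nose px",m.sum(),"z pct",np.percentile(Q[:,2],[5,50,90]).round(1),"mean",Q.mean(0).round(1))
    m=(P[...,2]>182)&(P[...,2]<197)&(np.hypot(P[...,0]-550,P[...,1]+138)<32)
    v,u=np.nonzero(m)
    if len(u)>20:
        q=np.array([onz(c,(a,b),190) for a,b in zip(u,v)])-e;x=q@X;y=q@Y
        k=np.polyfit(x,y,1);xm=(x.min()+x.max())/2;print("bail n",len(u),"x",x.min().round(1),x.max().round(1),"mid x,y",xm.round(1),np.polyval(k,xm).round(1),"y at x=0",k[1].round(1),"slope",k[0].round(3),"z",np.median(P[m][:,2]).round(1))
    m=(abs(P[...,2]-(e[2]-5))<7)&(np.hypot(L[...,0],L[...,1])<24)&(im.min(2)>120)
    if m.any():print("flange z",np.median(P[m][:,2]).round(1))
E
python3 -c "
from rel import *
rel()"
```

```text
t 7.925 ee [ 573.8 -155.9  326.7] phi 0.8996 F xyz boom -0.7 0.2 6.9
nose px 160 z pct [-67.5 -60.1 -59.1] mean [ -0.5   9.  -61.2]
bail n 305 x -22.3 16.0 mid x,y -3.2 30.0 y at x=0 29.1 slope -0.292 z 189.4
flange z 319.7
```

>>> arm_command:
  targets:
    - {"slide":[0,0,5],"twist":0}
    - {"slide":[0,0,7],"twist":0}
    - {"slide":[0,0,8],"twist":0}
    - {"slide":[0,0,8],"twist":0}
    - {"slide":[0,0,8],"twist":0}
    - {"slide":[0,0,8],"twist":0}
    - {"slide":[0,0,8],"twist":0}
    - {"slide":[0,0,8],"twist":0}
    - {"slide":[0,0,8],"twist":0}
    - {"slide":[0,0,7],"twist":0}
    - {"slide":[0,0,3],"twist":0}
    - {"slide":[0,0,0],"twist":0}

```text
clock: 9.48
ee_pos: [574.0, -156.0, 248.8]
ee_rot: [3.141, 0.002, 2.471]
ft_force: [-1.4, -0.2, 8.9]
width: 0.287
gripper_force: 59.3
```

```bash
python3 -c "
from rel import *
rel('pics/w5.png')"
```

```text
t 9.475 ee [ 574.  -156.   248.8] phi 0.8997 F xyz boom -1.0 0.9 8.9
nose px 289 z pct [-89.7 -64.9 -59.2] mean [ -1.4  12.6 -73.5]
bail n 709 x -21.7 15.8 mid x,y -3.0 26.1 y at x=0 24.9 slope -0.401 z 189.2
flange z 241.9
```

>>> arm_command:
  targets:
    - {"slide":[0,0,4],"twist":0}
    - {"slide":[0,0,3],"twist":0}
    - {"slide":[0,0,0],"twist":0}

```text
clock: 9.9
ee_pos: [574.0, -156.0, 241.9]
ee_rot: [3.141, 0.003, 2.47]
ft_force: [-1.7, -1.5, 8.5]
width: 0.284
gripper_force: 59.3
```

```bash
sed -i 's/>182)&(P\[...,2\]<197)/>187)\&(P[...,2]<197)/' rel.py; python3 -c "
from rel import *
rel('pics/w6.png')"
```

```text
t 9.9 ee [ 574.  -156.   241.9] phi 0.8997 F xyz boom -2.2 0.4 8.5
nose px 301 z pct [-82.9 -65.6 -59.3] mean [ -1.4  12.7 -70.8]
bail n 493 x -19.3 14.1 mid x,y -2.6 30.1 y at x=0 29.3 slope -0.295 z 189.7
flange z 235.1
```

View pics/w6.png

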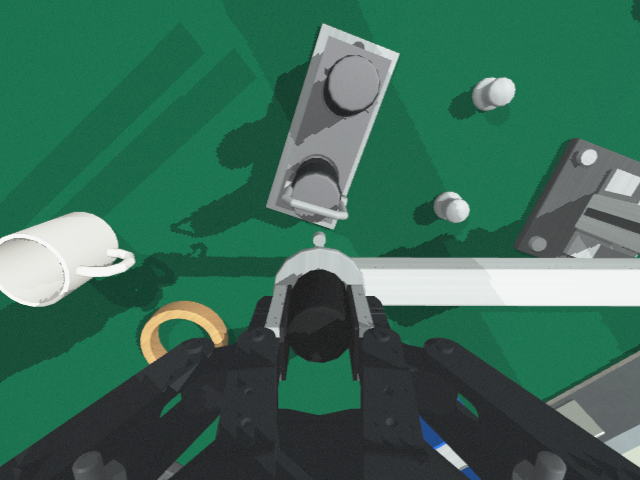

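The hook's nose at (319,240) sits clear below the bail bar, which runs from (285,198) to (347,215). I'll bring it in along the arc.

>>> arm_command:
  targets:
    - {"slide":[4,0,0],"twist":0.016}
    - {"slide":[4,0.1,0],"twist":0.016}
    - {"slide":[4,0,0],"twist":0.016}
    - {"slide":[4,0.1,0],"twist":0.016}
    - {"slide":[0,0,0],"twist":0}
    - {"slide":[0,0,0],"twist":0}

```text
clock: 10.7
ee_pos: [561.7, -145.7, 242.0]
ee_rot: [3.141, 0.002, 2.406]
ft_force: [-1.8, -0.8, 9.4]
width: 0.286
gripper_force: 59.4
```

```bash
python3 -c "
from rel import *
rel()"
```

```text
t 10.7 ee [ 561.7 -145.7  242. ] phi 0.8357 F xyz boom -1.8 0.8 9.4
nose px 843 z pct [-83.1 -81.7 -52. ] mean [  0.2  13.2 -72.5]
bail n 469 x -21.4 12.7 mid x,y -4.3 14.1 y at x=0 13.1 slope -0.226 z 189.6
flange z 235.1
```

>>> arm_command:
  targets:
    - {"slide":[1.5,0,0],"twist":0.006}
    - {"slide":[1.5,0,0],"twist":0.006}
    - {"slide":[1,0,0],"twist":0.004}
    - {"slide":[0,0,0],"twist":0}

```text
clock: 11.25
ee_pos: [558.8, -143.0, 242.0]
ee_rot: [3.141, 0.003, 2.39]
ft_force: [-1.1, -0.7, 9.6]
width: 0.282
gripper_force: 59.4
```

```bash
python3 -c "
from rel import *
rel()"
```

```text
t 11.25 ee [ 558.8 -143.   242. ] phi 0.8195 F xyz boom -1.2 0.3 9.6
nose px 900 z pct [-83.3 -81.9 -52.1] mean [  0.2  12.2 -73.9]
bail n 419 x -21.0 12.3 mid x,y -4.4 10.3 y at x=0 9.5 slope -0.185 z 189.6
flange z 235.1
```

>>> arm_command:
  targets:
    - {"slide":[1,0,0],"twist":0.004}
    - {"slide":[1,0,0],"twist":0.004}
    - {"slide":[0,0,0],"twist":0}

```text
clock: 11.68
ee_pos: [557.4, -141.7, 242.0]
ee_rot: [3.141, 0.003, 2.382]
ft_force: [-1.8, -0.9, 9.5]
width: 0.286
gripper_force: 59.4
```

>>> arm_command:
  targets:
    - {"slide":[1,0,0],"twist":0.004}
    - {"slide":[1,0,0],"twist":0.004}
    - {"slide":[0,0,0],"twist":0}

```text
clock: 12.05
ee_pos: [555.9, -140.4, 242.0]
ee_rot: [3.141, 0.003, 2.374]
ft_force: [-1.2, -1.6, 9.5]
width: 0.286
gripper_force: 59.4
```

```bash
python3 -c "
from rel import *
rel()"
```

```text
t 12.05 ee [ 555.9 -140.4  242. ] phi 0.8035 F xyz boom -2.0 -0.3 9.5
nose px 894 z pct [-83.6 -81.8 -52.9] mean [ -0.1  12.  -75.2]
bail n 341 x -21.7 12.9 mid x,y -4.4 8.8 y at x=0 8.2 slope -0.136 z 189.7
flange z 235.2
```

>>> arm_command:
  targets:
    - {"slide":[1,0,0],"twist":0.004}
    - {"slide":[1,0,0],"twist":0.004}
    - {"slide":[0,0,0],"twist":0}

```text
clock: 12.48
ee_pos: [554.5, -139.0, 242.0]
ee_rot: [3.141, 0.003, 2.366]
ft_force: [-1.3, -1.7, 8.9]
width: 0.287
gripper_force: 59.4
```

>>> arm_command:
  targets:
    - {"slide":[1,0,0],"twist":0.004}
    - {"slide":[1,0,0],"twist":0.004}
    - {"slide":[0,0,0],"twist":0}

```text
clock: 12.85
ee_pos: [553.1, -137.6, 242.0]
ee_rot: [3.141, 0.003, 2.358]
ft_force: [-1.4, -1.1, 9.2]
width: 0.287
gripper_force: 59.4
```

```bash
python3 -c "
from rel import *
rel()"
```

```text
t 12.85 ee [ 553.1 -137.6  242. ] phi 0.7875 F xyz boom -1.8 0.3 9.2
nose px 895 z pct [-84.4 -81.7 -52.8] mean [ -0.2  12.  -75.3]
bail n 346 x -22.3 12.9 mid x,y -4.7 8.7 y at x=0 8.1 slope -0.12 z 189.7
flange z 235.1
```

>>> arm_command:
  targets:
    - {"slide":[1,0,0],"twist":0.004}
    - {"slide":[1,0,0],"twist":0.004}
    - {"slide":[0,0,0],"twist":0}

```text
clock: 13.28
ee_pos: [551.7, -136.2, 242.0]
ee_rot: [3.141, 0.003, 2.35]
ft_force: [-2.0, -1.5, 9.9]
width: 0.281
gripper_force: 59.4
```

>>> arm_command:
  targets:
    - {"slide":[1,0,0],"twist":0.004}
    - {"slide":[1,0,0],"twist":0.004}
    - {"slide":[0,0,0],"twist":0}

```text
clock: 13.65
ee_pos: [550.2, -134.7, 242.0]
ee_rot: [3.141, 0.003, 2.342]
ft_force: [-1.9, -2.2, 9.0]
width: 0.289
gripper_force: 59.4
```

```bash
python3 -c "
from rel import *
rel()"
```

```text
t 13.65 ee [ 550.2 -134.7  242. ] phi 0.7715 F xyz boom -2.9 -0.2 9.0
nose px 894 z pct [-87.3 -81.6 -52.6] mean [ -0.5  11.8 -75.4]
bail n 342 x -21.7 13.5 mid x,y -4.1 8.5 y at x=0 8.1 slope -0.105 z 190.0
flange z 235.2
```

```bash
cat > chk.py <<'E'
from h import *
im,d,c,s=wrist();P=pts(d,c);cv2.imwrite("pics/chk%.2f.png"%s["clock"],im)
ph=s["ee_rot"][2]-np.pi/2;e=s["ee_pos"];X=np.array([np.cos(ph),np.sin(ph),0]);Y=np.array([-np.sin(ph),np.cos(ph),0])
L=np.stack([(P-e)@X,(P-e)@Y,P[...,2]],-1)
m=(L[...,2]>184)&(L[...,2]<196)&(abs(L[...,0])<35)&(L[...,1]<40)&(L[...,1]>-10)
for a in range(-24,18,4):
    q=L[m&(L[...,0]>=a)&(L[...,0]<a+4)]
    if len(q):print(a+2,len(q),q[:,1].min().round(1),q[:,1].mean().round(1),q[:,1].max().round(1),q[:,2].max().round(1))
m=(abs(L[...,2]-160)<6)&(abs(L[...,0])<35)&(L[...,1]<50)&(L[...,1]>-20)
q=L[m];print("cap y",q[:,1].min(),q[:,1].max(),"x",q[:,0].min(),q[:,0].max(), "ymax expected upright", (np.array([550.5,-138,0])-e)@Y+18)
E
python3 chk.py
```

```text
-22 48 7.6 10.5 12.4 189.1
-18 53 7.7 10.2 12.2 191.7
-14 60 6.0 9.4 11.6 191.9
-10 59 6.0 8.8 11.0 191.7
-6 45 6.5 8.7 10.1 192.3
-2 28 7.6 8.7 9.9 191.4
2 20 7.3 8.2 9.4 190.9
6 25 6.7 7.6 8.5 192.0
10 33 4.7 6.7 7.9 191.4
14 35 2.0 5.0 7.0 189.1
cap y -6.057742608368672 21.55280799151879 x -24.24513852274529 15.797898490930107 ymax expected upright 15.487788174988463
```

>>> arm_command:
  targets:
    - {"slide":[1,0,0],"twist":0.004}
    - {"slide":[1,0,0],"twist":0.004}
    - {"slide":[0,0,0],"twist":0}

```text
clock: 14.12
ee_pos: [548.9, -133.4, 242.0]
ee_rot: [3.141, 0.003, 2.334]
ft_force: [-0.6, -2.2, 9.5]
width: 0.286
gripper_force: 59.4
```

```bash
python3 chk.py
```

```text
-22 46 7.3 9.9 11.9 189.7
-18 56 6.9 9.8 11.7 191.9
-14 59 6.1 9.2 11.4 192.2
-10 55 6.5 8.8 10.5 192.0
-6 43 6.9 8.6 9.9 191.7
-2 25 7.8 8.6 9.4 191.6
2 19 7.2 8.1 8.9 191.9
6 23 6.5 7.5 8.4 192.2
10 32 4.4 6.5 7.8 190.5
14 33 2.2 4.9 6.7 188.6
cap y -6.410142490595581 21.087672614717306 x -25.347581561150182 15.890593273036252 ymax expected upright 13.615700592256523
```

>>> arm_command:
  targets:
    - {"slide":[1,0,0],"twist":0.004}
    - {"slide":[1,0,0],"twist":0.004}
    - {"slide":[0,0,0],"twist":0}

```text
clock: 14.55
ee_pos: [547.7, -132.1, 242.1]
ee_rot: [3.141, 0.003, 2.326]
ft_force: [-0.5, -2.2, 9.5]
width: 0.284
gripper_force: 59.4
```

>>> arm_command:
  targets:
    - {"slide":[1,0,0],"twist":0.004}
    - {"slide":[0,0,0],"twist":0}

```text
clock: 14.8
ee_pos: [547.0, -131.4, 242.2]
ee_rot: [3.141, 0.003, 2.322]
ft_force: [-1.5, -2.7, 9.2]
width: 0.287
gripper_force: 59.4
```

```bash
python3 chk.py; python3 -c "
from rel import *
rel()"
```

```text
-22 46 4.9 7.3 9.2 189.8
-18 55 4.1 7.3 9.2 192.2
-14 55 4.4 6.8 8.8 191.4
-10 33 5.3 7.1 8.2 191.4
-6 17 6.2 7.1 7.6 191.1
-2 2 6.8 6.8 6.9 188.1
2 1 9.3 9.3 9.3 184.1
10 7 4.4 4.7 5.0 188.3
14 24 1.3 3.4 4.7 187.2
cap y -6.81705863945367 18.61651981941683 x -23.80717159192455 16.665872714606493 ymax expected upright 10.812334918378145
t 14.85 ee [ 547.  -131.4  242.2] phi 0.7514 F xyz boom -3.3 -1.3 9.9
nose px 718 z pct [-88.3 -82.  -59.5] mean [ -0.6  10.4 -77.2]
bail n 186 x -22.3 14.2 mid x,y -4.0 6.4 y at x=0 6.2 slope -0.062 z 189.9
flange z 235.4
```

>>> arm_command:
  targets:
    - {"slide":[1,0,0],"twist":0.004}
    - {"slide":[0,0,0],"twist":0}

```text
clock: 15.15
ee_pos: [546.4, -130.7, 242.2]
ee_rot: [3.141, 0.004, 2.318]
ft_force: [-0.2, -2.9, 10.2]
width: 0.284
gripper_force: 59.5
```

>>> arm_command:
  targets:
    - {"slide":[1,0,0],"twist":0.004}
    - {"slide":[0,0,0],"twist":0}

```text
clock: 15.4
ee_pos: [545.7, -130.0, 242.2]
ee_rot: [3.141, 0.004, 2.314]
ft_force: [-0.8, -2.2, 9.5]
width: 0.285
gripper_force: 59.5
```

```bash
python3 chk.py; python3 -c "
from rel import *
rel()"
```

```text
-22 46 3.4 5.7 7.5 190.0
-18 55 2.0 5.5 7.3 191.8
-14 43 2.5 5.5 7.0 192.3
-10 14 5.2 5.9 6.3 190.5
-6 1 5.8 5.8 5.8 188.5
-2 2 9.3 9.9 10.6 184.2
2 2 6.1 7.0 8.0 184.0
14 9 1.0 2.2 2.9 186.1
cap y -5.869957745080517 16.90600678606939 x -24.243674418905016 15.551561050650632 ymax expected upright 8.871310127052643
t 15.45 ee [ 545.7 -130.   242.1] phi 0.7434 F xyz boom -1.8 -1.1 9.9
nose px 652 z pct [-88.9 -82.1 -59.8] mean [ -0.5   9.7 -77.6]
bail n 131 x -22.4 -7.0 mid x,y -14.7 5.6 y at x=0 6.1 slope 0.032 z 189.8
flange z 235.3
```

>>> arm_command:
  targets:
    - {"slide":[1,0,0],"twist":0.004}
    - {"slide":[0,0,0],"twist":0}

```text
clock: 15.75
ee_pos: [545.2, -129.4, 242.2]
ee_rot: [3.14, 0.004, 2.31]
ft_force: [-0.2, -3.1, 9.5]
width: 0.283
gripper_force: 59.4
```

```bash
python3 chk.py|head -3; python3 -c "
from rel import *
rel()"|head -1
```

```text
-22 46 2.8 5.3 7.4 189.0
-18 53 2.4 5.2 7.2 191.7
-14 42 2.9 5.3 7.0 191.9
t 15.8 ee [ 545.2 -129.4  242.2] phi 0.7394 F xyz boom -2.0 -2.1 9.2
```

>>> arm_command:
  targets:
    - {"slide":[1,0,0],"twist":0.004}
    - {"slide":[0,0,0],"twist":0}

```text
clock: 16.1
ee_pos: [544.7, -128.9, 242.3]
ee_rot: [3.14, 0.005, 2.306]
ft_force: [1.4, -4.0, 8.5]
width: 0.281
gripper_force: 59.4
```

```bash
python3 chk.py|head -3; python3 -c "
from rel import *
rel()"|head -1
```

```text
-22 45 2.6 5.0 6.8 189.5
-18 52 2.5 5.0 6.9 191.9
-14 40 2.5 5.2 6.6 192.7
t 16.15 ee [ 544.7 -128.9  242.3] phi 0.7353 F xyz boom -1.4 -5.1 9.5
```

Hard stop felt, about 5.5 N sideways. I'll ease the hook up slowly with that light push held.

>>> arm_command:
  targets:
    - {"slide":[0,0,-1],"twist":0}
    - {"slide":[0,0,-1],"twist":0}
    - {"slide":[0,0,-1],"twist":0}
    - {"slide":[0,0,0],"twist":0}

```text
clock: 16.7
ee_pos: [544.6, -128.8, 245.2]
ee_rot: [3.14, 0.004, 2.306]
ft_force: [0.9, -3.9, 10.1]
width: 0.286
gripper_force: 59.2
```

>>> arm_command:
  targets:
    - {"slide":[0,0,-1],"twist":0}
    - {"slide":[0,0,-1],"twist":0}
    - {"slide":[0,0,0],"twist":0}

```text
clock: 17.08
ee_pos: [544.5, -128.7, 247.2]
ee_rot: [3.14, 0.004, 2.306]
ft_force: [1.4, -2.8, 10.1]
width: 0.287
gripper_force: 59.2
```

```bash
python3 chk.py|head -3; python3 -c "
from rel import *
rel()"|head -1
```

```text
-22 38 1.4 4.1 6.1 188.7
-18 55 0.6 4.1 6.1 191.6
-14 44 1.4 4.1 5.7 192.0
t 17.125 ee [ 544.5 -128.7  247.2] phi 0.7353 F xyz boom -2.6 -3.2 9.2
```

>>> arm_command:
  targets:
    - {"slide":[0,0,-1],"twist":0}
    - {"slide":[0,0,-1],"twist":0}
    - {"slide":[0,0,-1],"twist":0}
    - {"slide":[0,0,-1],"twist":0}
    - {"slide":[0,0,0],"twist":0}

```text
clock: 17.8
ee_pos: [544.3, -128.5, 251.1]
ee_rot: [3.141, 0.003, 2.306]
ft_force: [-1.3, -1.7, 9.5]
width: 0.287
gripper_force: 59.3
```

>>> arm_command:
  targets:
    - {"slide":[0,0,-1],"twist":0}
    - {"slide":[0,0,-1],"twist":0}
    - {"slide":[0,0,-1],"twist":0}
    - {"slide":[0,0,0],"twist":0}

```text
clock: 18.3
ee_pos: [544.2, -128.4, 254.2]
ee_rot: [3.141, 0.003, 2.306]
ft_force: [-1.4, -3.4, 9.8]
width: 0.29
gripper_force: 59.4
```

```bash
python3 chk.py; python3 -c "
from rel import *
rel()"|head -1
```

```text
-22 38 -0.0 2.9 4.9 189.3
-18 50 -0.1 2.9 4.9 191.6
-14 46 -0.2 2.6 4.5 191.8
-10 30 1.6 2.9 4.1 191.9
-6 14 2.5 3.0 3.7 191.0
-2 81 2.6 9.1 12.6 195.9
2 78 1.5 9.4 12.6 195.4
6 1 1.1 1.1 1.1 187.6
10 8 0.8 1.2 1.6 188.8
14 24 -3.1 -0.5 0.7 188.7
18 3 -2.7 -1.5 -0.7 185.2
cap y -8.17329693505831 14.38684011069075 x -23.690729989515496 16.876512361332935 ymax expected upright 6.679236800580938
t 18.35 ee [ 544.2 -128.4  254.2] phi 0.7353 F xyz boom -2.4 0.1 11.1
```

The wire is captured: the nose is 4 mm above it on its far side and the sideways force is gone. I'll swing back about 10 mm so the driver stands upright, then lift.

>>> arm_command:
  targets:
    - {"slide":[-2,0,0],"twist":-0.008}
    - {"slide":[-2,0,0],"twist":-0.008}
    - {"slide":[-2,0,0],"twist":-0.008}
    - {"slide":[-2,0,0],"twist":-0.008}
    - {"slide":[-2,0,0],"twist":-0.008}
    - {"slide":[0,0,0],"twist":0}

```text
clock: 19.15
ee_pos: [551.1, -135.6, 254.3]
ee_rot: [3.141, 0.003, 2.346]
ft_force: [-0.9, -1.0, 10.8]
width: 0.284
gripper_force: 59.6
```

```bash
python3 chk.py; python3 -c "
from rel import *
rel()"|head -1
```

```text
-22 39 3.5 6.2 8.3 189.0
-18 52 3.0 6.1 8.1 192.2
-14 49 2.5 5.3 7.4 191.4
-10 56 1.5 4.7 6.9 191.9
-6 41 1.6 4.5 6.4 191.5
-2 96 3.5 8.8 12.6 195.7
2 77 2.7 8.7 12.7 195.9
6 24 2.3 3.3 4.3 191.6
10 31 0.2 2.5 3.7 191.2
14 34 -1.7 1.0 3.1 188.4
18 2 0.6 1.0 1.4 184.7
cap y -9.474244913708809 18.72553236984542 x -23.719319262397068 15.852946228560606 ymax expected upright 16.747149875112687
t 19.2 ee [ 551.1 -135.7  254.2] phi 0.7755 F xyz boom -2.3 -0.5 11.2
```

>>> arm_command:
  targets:
    - {"slide":[0,0,-1],"twist":0}
    - {"slide":[0,0,-1],"twist":0}
    - {"slide":[0,0,-1],"twist":0}
    - {"slide":[0,0,-1],"twist":0}
    - {"slide":[0,0,-1],"twist":0}
    - {"slide":[0,0,0],"twist":0}

```text
clock: 20.0
ee_pos: [550.5, -135.0, 257.8]
ee_rot: [3.141, 0.001, 2.347]
ft_force: [-0.5, -0.1, 5.3]
width: 0.29
gripper_force: 59.0
```

>>> arm_command:
  targets:
    - {"slide":[0,0,-2],"twist":0}
    - {"slide":[0,0,-2],"twist":0}
    - {"slide":[0,0,-2],"twist":0}
    - {"slide":[0,0,0],"twist":0}

```text
clock: 20.5
ee_pos: [550.3, -134.8, 263.6]
ee_rot: [3.141, 0.0, 2.347]
ft_force: [-0.5, 0.2, 5.1]
width: 0.283
gripper_force: 59.0
```

```bash
sed -i 's/<196)/<230)/' chk.py; python3 chk.py; python3 -c "
from rel import *
rel()"|head -1
```

```text
-22 50 0.9 4.0 5.6 194.8
-18 51 -0.4 3.1 5.0 197.2
-14 54 -0.9 2.3 4.7 197.5
-10 34 0.2 2.3 4.1 197.4
-6 22 1.2 2.3 3.3 197.2
-2 95 1.3 8.8 12.7 205.5
2 67 0.6 8.9 12.5 205.3
6 5 0.3 0.6 1.0 194.3
10 13 -1.4 -0.3 0.8 195.5
14 37 -3.5 -1.2 0.1 193.5
cap y -10.011624068725201 17.41304758628927 x -25.154415326421706 17.197010368629844 ymax expected upright 15.591297586613155
t 20.55 ee [ 550.3 -134.9  263.6] phi 0.776 F xyz boom 0.2 0.4 5.8
```

The driver is on the hook: up 6 mm, and the pull has dropped to 5 N. I'll lift it straight out.

>>> arm_command:
  targets:
    - {"slide":[0,0,-2],"twist":0}
    - {"slide":[0,0,-3],"twist":0}
    - {"slide":[0,0,-3],"twist":0}
    - {"slide":[0,0,-3],"twist":0}
    - {"slide":[0,0,-3],"twist":0}
    - {"slide":[0,0,-3],"twist":0}
    - {"slide":[0,0,-2],"twist":0}
    - {"slide":[0,0,-1],"twist":0}
    - {"slide":[0,0,0],"twist":0}

```text
clock: 21.72
ee_pos: [550.3, -134.9, 283.5]
ee_rot: [3.141, 0.0, 2.347]
ft_force: [-0.5, 1.1, 3.8]
width: 0.288
gripper_force: 58.9
```

>>> arm_command:
  targets:
    - {"slide":[0,0,-2],"twist":0}
    - {"slide":[0,0,-3],"twist":0}
    - {"slide":[0,0,-3],"twist":0}
    - {"slide":[0,0,-3],"twist":0}
    - {"slide":[0,0,-3],"twist":0}
    - {"slide":[0,0,-3],"twist":0}
    - {"slide":[0,0,-2],"twist":0}
    - {"slide":[0,0,-1],"twist":0}
    - {"slide":[0,0,0],"twist":0}

```text
clock: 22.85
ee_pos: [550.2, -134.8, 303.4]
ee_rot: [3.141, 0.0, 2.347]
ft_force: [0.6, 1.2, 3.9]
width: 0.287
gripper_force: 58.9
```

```bash
sed -i 's/>184)/>e[2]-85)/;s/<230)/<e[2]-55)/' chk.py; python3 chk.py; python3 -c "
from rel import *
rel()"
```

```text
-22 61 1.2 4.0 5.3 233.7
-18 59 -0.2 3.0 5.1 236.0
-14 51 -0.9 2.3 4.5 236.6
-10 35 0.4 2.2 3.9 236.5
-6 23 0.7 2.1 3.1 236.1
-2 96 1.3 8.9 12.6 244.8
2 68 0.4 8.9 12.5 244.9
6 5 0.3 0.9 1.5 235.3
10 14 -2.6 -0.7 0.7 235.0
14 54 -3.5 -1.2 -0.0 234.2
18 2 -2.1 -2.0 -1.9 223.3
cap y 3.7836879512179755 16.92604339437738 x -21.005838779000896 16.25209473461864 ymax expected upright 15.554631291652044
t 22.9 ee [ 550.2 -134.9  303.5] phi 0.776 F xyz boom 0.9 0.4 3.1
nose px 190 z pct [-69.6 -60.2 -59.1] mean [ -0.9   7.9 -62.2]
bail n 186 x -24.4 19.1 mid x,y -2.7 10.1 y at x=0 10.0 slope -0.055 z 193.4
flange z 296.6
```

>>> arm_command:
  targets:
    - {"slide":[0,0,-2],"twist":0}
    - {"slide":[0,0,-3],"twist":0}
    - {"slide":[0,0,-3],"twist":0}
    - {"slide":[0,0,-3],"twist":0}
    - {"slide":[0,0,-3],"twist":0}
    - {"slide":[0,0,-3],"twist":0}
    - {"slide":[0,0,-3],"twist":0}
    - {"slide":[0,0,-2],"twist":0}
    - {"slide":[0,0,-1],"twist":0}
    - {"slide":[0,0,-1],"twist":0}
    - {"slide":[0,0,0],"twist":0}

```text
clock: 24.32
ee_pos: [550.2, -134.9, 327.4]
ee_rot: [3.142, 0.0, 2.347]
ft_force: [2.4, 2.0, 2.4]
width: 0.284
gripper_force: 58.8
```

>>> arm_command:
  targets:
    - {"slide":[0,0,-1],"twist":0}
    - {"slide":[0,0,0],"twist":0}
    - {"slide":[0,0,0],"twist":0}

```text
clock: 24.7
ee_pos: [550.2, -134.9, 328.4]
ee_rot: [3.141, 0.0, 2.347]
ft_force: [1.8, 1.5, 3.0]
width: 0.286
gripper_force: 58.7
```

>>> arm_command:
  targets:
    - {"slide":[0,0,-1],"twist":0}
    - {"slide":[0,0,0],"twist":0}
    - {"slide":[0,0,0],"twist":0}

```text
clock: 25.08
ee_pos: [550.2, -134.8, 329.4]
ee_rot: [3.141, 0.0, 2.347]
ft_force: [1.8, 1.8, 3.0]
width: 0.283
gripper_force: 58.7
```

>>> arm_command:
  targets:
    - {"slide":[0,0,-1],"twist":0}
    - {"slide":[0,0,0],"twist":0}
    - {"slide":[0,0,0],"twist":0}

```text
clock: 25.45
ee_pos: [550.1, -134.7, 329.9]
ee_rot: [-3.141, -0.001, 2.347]
ft_force: [3.9, 2.8, -1.9]
width: 0.285
gripper_force: 59.1
```

>>> arm_command:
  targets:
    - {"slide":[0,0,-1],"twist":0}
    - {"slide":[0,0,0],"twist":0}
    - {"slide":[0,0,0],"twist":0}

```text
clock: 25.82
ee_pos: [549.9, -134.5, 330.2]
ee_rot: [-3.141, -0.002, 2.347]
ft_force: [4.0, 3.6, -6.3]
width: 0.284
gripper_force: 59.5
```

```bash
python3 -c "
from rel import *
rel()"
```

```text
t 25.825 ee [ 549.9 -134.5  330.2] phi 0.7764 F xyz boom 5.4 -0.2 -6.3
nose px 176 z pct [-69.7 -60.9 -59.9] mean [ -1.    8.2 -62.6]
bail n 101 x -21.7 15.7 mid x,y -3.0 12.2 y at x=0 12.3 slope 0.054 z 192.0
flange z 322.7
```

At the upper stop: the pull has reversed and the flange is back at 322.7. I'll relieve the residual force, wait, then open.

>>> arm_command:
  targets:
    - {"slide":[0,1,1],"twist":0}
    - {"slide":[0,0,0],"twist":0}
    - {"slide":[0,0,0],"twist":0}
    - {"slide":[0,0,0],"twist":0}
    - {"slide":[0,0,0],"twist":0}
    - {"slide":[0,0,0],"twist":0}
    - {"slide":[0,0,0],"twist":0}
    - {"slide":[0,0,0],"twist":0}

```text
clock: 26.88
ee_pos: [550.4, -134.8, 330.1]
ee_rot: [-3.14, -0.0, 2.346]
ft_force: [-4.4, -3.7, -3.7]
width: 0.284
gripper_force: 59.9
```

>>> arm_command:
  targets:
    - {"slide":[0,0,0],"twist":0}
    - {"slide":[0,0,0],"twist":0}
    - {"slide":[0,0,0],"twist":0}
    - {"slide":[0,0,0],"twist":0}
    - {"slide":[0,0,0],"twist":0}
    - {"slide":[0,0,0],"twist":0}
  jaw: 60

```text
clock: 27.62
ee_pos: [550.9, -134.2, 330.3]
ee_rot: [3.142, -0.0, 2.347]
ft_force: [-0.6, -0.4, 0.1]
width: 0.7
gripper_force: 0.0
```

>>> arm_command:
  targets:
    - {"slide":[0,0,-8],"twist":0}
    - {"slide":[0,0,-15],"twist":0}
    - {"slide":[0,0,-20],"twist":0}
    - {"slide":[0,0,-25],"twist":0}
    - {"slide":[0,0,-25],"twist":0}
    - {"slide":[0,0,-15],"twist":0}
    - {"slide":[0,0,0],"twist":0}
    - {"slide":[0,0,0],"twist":0}

```text
clock: 28.62
ee_pos: [550.8, -134.2, 437.4]
ee_rot: [-3.141, -0.001, 2.347]
ft_force: [1.0, -0.0, 0.8]
width: 0.706
gripper_force: 0.0
```

```bash
python3 - <<'E'
from h import *
w,d,c,s=wrist();a,ds,cs=grab("scene");t,dt,ct=grab("top")
o=np.zeros((600,800,3),np.uint8)
o[:300,:400]=cv2.resize(w,(400,300));o[:300,400:]=cv2.resize(t[190:310,265:425],(400,300))
o[300:,200:600]=cv2.resize(a[165:345,200:440],(400,300));cv2.imwrite("pics/end.png",o)
P=pts(d,c);m=(im_:=w.min(2)>120)&(abs(P[...,2]-322)<6)&(np.hypot(P[...,0]-550,P[...,1]+135)<24);print("flange",np.median(P[m][:,2]),s["ee_pos"],s["clock"])
E
```

```text
flange 322.72202994862903 [ 550.75058403 -134.17615437  437.44684836] 28.625
```

View pics/end.png

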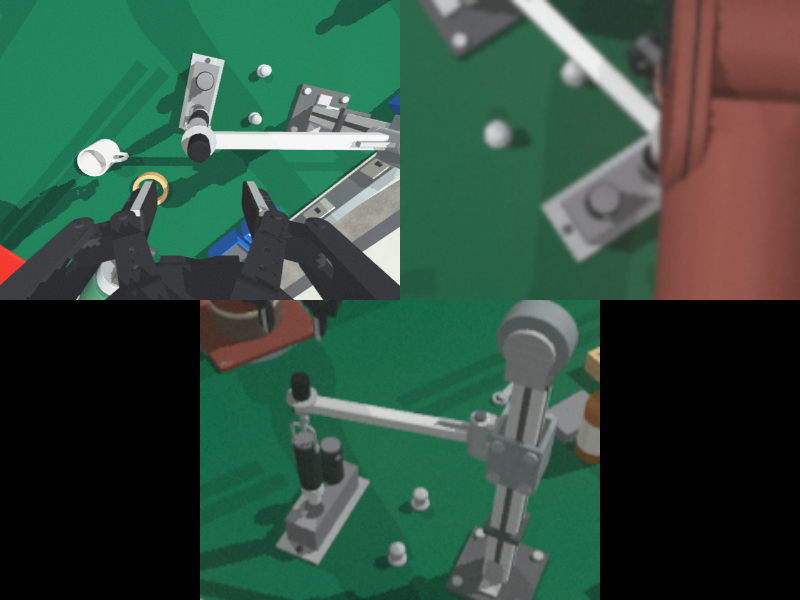

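The driver hangs on the hook above the holder (lower panel, 308,460) with the carriage at the top stop and the robot clear. I'll let it settle, then hand in.

>>> arm_command:
  targets:
    - {"slide":[0,0,0],"twist":0}
    - {"slide":[0,0,0],"twist":0}
    - {"slide":[0,0,0],"twist":0}
    - {"slide":[0,0,0],"twist":0}
    - {"slide":[0,0,0],"twist":0}
    - {"slide":[0,0,0],"twist":0}
    - {"slide":[0,0,0],"twist":0}
    - {"slide":[0,0,0],"twist":0}
    - {"slide":[0,0,0],"twist":0}
    - {"slide":[0,0,0],"twist":0}
    - {"slide":[0,0,0],"twist":0}
    - {"slide":[0,0,0],"twist":0}

```text
clock: 30.28
ee_pos: [550.9, -134.1, 438.3]
ee_rot: [3.142, -0.0, 2.347]
ft_force: [0.1, 0.6, 1.1]
width: 0.705
gripper_force: 0.0
```

>>> arm_command:
  targets:
    - {"slide":[0,0,0],"twist":0}
    - {"slide":[0,0,0],"twist":0}
    - {"slide":[0,0,0],"twist":0}
    - {"slide":[0,0,0],"twist":0}
    - {"slide":[0,0,0],"twist":0}
    - {"slide":[0,0,0],"twist":0}
    - {"slide":[0,0,0],"twist":0}
    - {"slide":[0,0,0],"twist":0}
    - {"slide":[0,0,0],"twist":0}
    - {"slide":[0,0,0],"twist":0}
    - {"slide":[0,0,0],"twist":0}
    - {"slide":[0,0,0],"twist":0}

```text
clock: 31.78
ee_pos: [550.9, -134.2, 438.3]
ee_rot: [3.142, -0.0, 2.347]
ft_force: [0.2, 0.7, 0.3]
width: 0.7
gripper_force: 0.0
```

```bash
python3 - <<'E'
from h import *
f=[]
for i in range(6):
    a,d,c=grab("scene");P=pts(d,c);m=(a.max(2)<70)&(P[...,2]>150)&(P[...,2]<235)&(np.hypot(P[...,0]-553,P[...,1]+135)<40);f.append(P[m].mean(0).round(1).tolist())
print(f);print(arm.close_job())
E
```

```text
[[563.3, -142.2, 189.9], [563.5, -142.2, 190.3], [563.4, -142.2, 189.9], [563.3, -142.0, 189.1], [563.3, -142.0, 189.5], [563.5, -142.1, 189.9]]
the job is handed in; nothing more can be done
None
```

The driver with the bail hangs still on the balancer hook at the top of its travel, the robot is clear of it, and the job was handed in at about 32 s.

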